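# Check the hot plate with the infrared thermometer

### The arm

A 6-joint arm with a two-finger parallel gripper is mounted at the origin on the work surface. World frame = base frame: x ahead of the robot, y to its left, z up, the work surface at z = 0. Lengths are in m, angles in rad, forces in N, time in s.
With the tool pointing down it reaches from about 0.275 to 0.75 m from the base axis. Payload 10.2 kg.
Tool frame: the origin (TCP) lies midway between the tips of the shut fingers; the grasp point (between the pads) lies 19 mm behind it (env.hold_point_z is the distance from the TCP to the grasp point, in m); z points along the fingers, y is the line along which they close (so a half turn about z gives the same grasp; the last joint's range is limited). The gripper opens to 85 mm and grips with 20 to 120 N. Pads are 22 mm wide; open, the fingers measure 114 mm over their backs; the gripper's body (76 mm by 85 mm) begins 54 mm behind the grasp point. The pads swing forward as they close: fully open they stand 13 mm farther back than shut.
Start: joints at [-1.567, 0.313, 1.498, -0, 1.331, -0.223], TCP at [0.118, -0.512, 0.231] pointing down, gripper open.
Joint ranges: [-2.94, 2.94], [-0.97, 2.17], [0.19, 2.56], [-1.23, 4.37], [0.02, 3.11], [-2.88, 2.88]. Speed limits (rad/s): [2.39, 2.39, 3.01, 3.14, 3.14, 3.14].

### API

Orientations are given as a unit quaternion [x, y, z, w].
In Python, from bench import env, kinematics, monitor, eyes, job gives the robot as it stands. The module is installed in compiled form; this text tells all that it offers. Calls block until the motion is done:
- env.reach(position, orientation): joint-space move of the TCP to a pose.
- env.movel(position, velocity=0.15, frame=None, guard=None): straight line of the TCP; frame=None keeps the orientation; velocity is the mean speed in m/s. With guard (N) it stops when the force on the tool has changed by that much, and returns True; else False.
- env.set_joints(angles): joint-space move.
- env.release() and env.close_gripper(effort=None): open the fingers fully, or close them until they stop; effort is the grip in N (None keeps the last).
- env.hold(seconds).
- kinematics.ik(position, orientation): joint angles nearest the present ones, or None.
- monitor.sense(): the state.
- eyes.grab_frame(name): name is "side" or "top" or "wrist"; returns a dict with "frame" (420x560x3 uint8, red, green, blue), "mtx" (3x3 intrinsics, pixels), "k1" (the pictures are not rectified: a ray, as slopes to the right and down, at radius r is drawn at 1 + k1 r^2 times it, then the intrinsics apply), "view" (4x4, takes a point from world to camera coordinates). Camera axes: x right, y down, z forward; pixel columns grow to the right and rows downward; lengths in m; the calibration is good to about 2 mm. A picture is of the moment at which its call begins. There is no depth.
A pose or a line that the arm cannot do raises env.MotionError and nothing moves.
- job.hand_in(): hands the job in; it is judged then, once.
The state is a dict: "clock": time; "joints": joint angles; "qvel": joint speeds; "joint_efforts": joint torques, N m; "position": TCP position; "ee_rot": TCP orientation; "contact_force": force on the tool from outside, world axes, zero at the start; "ft_torque": the same for the moment, N m; "finger_gap": opening from 0.0 (shut) to 1.0 (fully open); "gripper_force": force on a finger pad.
Only numpy, scipy, OpenCV 4.12 (cv2) and the standard library are available. Lean on these libraries where they do the work, as an engineer would, in place of code of your own. Each camera call takes 0.05 s, during which the arm holds its last target. There are 200 camera calls.

### The job

Switch the hot plate on by pressing its green button fully down and letting it spring back up, then draw the yellow infrared thermometer out of its stand, turn it muzzle straight down and hold it over the middle of the round iron plate with the muzzle about 10 cm above the iron, to watch it heat up. Never touch the hot plate with the thermometer and leave everything else on the counter where it is. The program finishes while still holding the thermometer there, steady.

Things in the scene. Friction and masses are not known exactly. Their poses are not given: they have to be found in the camera images.
- thermometer: Yellow pistol-shaped infrared thermometer, about 0.22 kg. x points out of the muzzle, z out of the barrel's top. Origin on the barrel's axis, the place to grip: flat-sided box 36 mm wide (y), 46 high, x -50 to +45 mm; then a black nose, 35 mm diameter, to x = +85. Black handle 34 (x) by 32 mm leaves the underside at x = -12, 100 mm long, raked 10 deg back. Centre of mass about 25 mm below the origin.
- muzzle (a point): Centre of the thermometer's muzzle face, 85 mm along its x axis from its origin.
- butt (a point): Centre of the lower end of the thermometer's handle: 29 mm behind and 121 mm below its origin in its own axes.
- stand: Fixed black stand, foot 130 (x) by 100 mm, origin under its middle. Open pocket, inside 40 by 38 mm, 70 deep; its axis leans 25 deg towards the stand's +x: draw the handle out along (0.423, 0, 0.906) in stand axes. The thermometer starts in it, handle in the pocket with 3 mm play, muzzle to the stand's +x and dipped 15 to 18 deg, origin 153 mm above the counter, 30 mm of handle showing.
- pocket_mouth (a point): Centre of the mouth of the stand's pocket, about 105 mm above the counter.
- hotplate: Fixed stainless hot plate, 340 mm along x, 280 mm along y, case top 85 mm above the counter. Origin under the middle of its case. Its front (towards its -x) has a black control strip with, from its +y to its -y side, an orange pilot lamp, the green start button (in the middle) and a black knob 18 mm high. On it lies a black cast-iron plate of 220 mm diameter.
- plate_centre (a point): Middle of the top face of the round iron plate, 97 mm above the counter, 45 mm along the hot plate's x axis from its origin.
- start_button (a joint): Travel of the green spring button, m: 0 up, 0.006 fully down, which takes about 5 N. It springs back by itself.
- start_button_top (a point): Middle of the top of the green button (28 mm diameter), which is pressed straight down. It stands on the control strip at the hot plate's front.
- sauce_bottle: Bystander beside the stand: clear round bottle with a red cap, 54 mm diameter, 150 mm high. Origin under it.
- sprinkle_bowl: Bystander beside the stand, on the other side: small white bowl, 90 mm diameter, 45 mm high. Origin under it.
- spatula: Bystander: spatula 220 mm long lying on the counter between the stand and the hot plate.
- shaker: Bystander: pink jar with a metal lid, 52 mm diameter, 100 mm high, beyond the spatula. Origin under it.
- ramekin: Bystander: small blue cup, 72 mm diameter, 40 mm high, between robot and spatula. Origin under it.
There are look-alikes about, which are no part of the job. What is meant by the thermometer is not purple, and is the larger of those in its own colour.

How it is judged:
By the outcome, as a careful person would: the job done as asked, in the order asked, and still so for the second after the job is handed in, while the arm keeps its last pose, push and grip.
It also fails if it takes over 64 s, if anything falls off the work surface, if the arm or the gripper's body presses on something with over 40 N, if the wrist force passes 120 N, or if a joint passes its speed limit or range.

## Working session

There is one attempt and no reset: what is moved stays moved. The work goes in short steps, each a Python script; the robot and the scene stay as the last script left them, time stands still between calls to the robot, and variables do not carry over. Pictures are saved under pics/ and viewed, at most 10 in all, crops included, and the job is handed in when it is done.

```bash
mkdir -p pics; python3 - <<'E'
from bench import env, kinematics, monitor, eyes, job
import cv2,numpy as np
for n in ("side","top"):
    f=eyes.grab_frame(n); cv2.imwrite(f"pics/{n}0.png",f["frame"][:,:,::-1]); print(n,f["mtx"].tolist(),f["k1"],np.round(f["view"],4).tolist())
print(monitor.sense(), env.hold_point_z)
E
```

```text
side [[479.9960722547459, 0.0, 277.83490308775026], [0.0, 479.9960722547459, 213.91365830534386], [0.0, 0.0, 1.0]] -0.08551187496036913 [[-0.7092, -0.705, 0.002, 0.4145], [-0.4195, 0.4196, -0.8049, 0.3088], [0.5667, -0.5717, -0.5933, 0.8755], [0.0, 0.0, 0.0, 1.0]]
top [[449.68523807400516, 0.0, 274.5181907491974], [0.0, 449.68523807400516, 209.33246999153283], [0.0, 0.0, 1.0]] -0.09398734253189035 [[-0.0095, -0.9999, 0.0073, 0.0191], [-0.9921, 0.0085, -0.1249, 0.5792], [0.1248, -0.0085, -0.9921, 1.3794], [0.0, 0.0, 0.0, 1.0]]
{'clock': 0.1, 'joints': array([-1.56739999e+00,  3.13394197e-01,  1.49835512e+00, -2.58265261e-05,
        1.33095084e+00, -2.23418736e-01]), 'qvel': array([ 0.00057821, -0.002203  , -0.00429232, -0.0001864 ,  0.00026121,
       -0.00095323]), 'joint_efforts': array([ 2.36290631e-03, -4.12905514e+01, -2.60142624e+01, -1.67110375e-04,
        3.06821312e-03, -2.41857776e-05]), 'position': array([ 0.11803095, -0.51133762,  0.23079447]), 'ee_rot': array([ 9.93575754e-01,  1.13167635e-01,  4.83300412e-05, -5.51781661e-04]), 'contact_force': array([-0.49491652, -0.1840191 , -0.50190953]), 'ft_torque': array([-0.0473576 , -0.01229635, -0.00676448]), 'gripper_force': 0.0, 'finger_gap': 0.9929766190136402} 0.0187
```

View pics/side0.png

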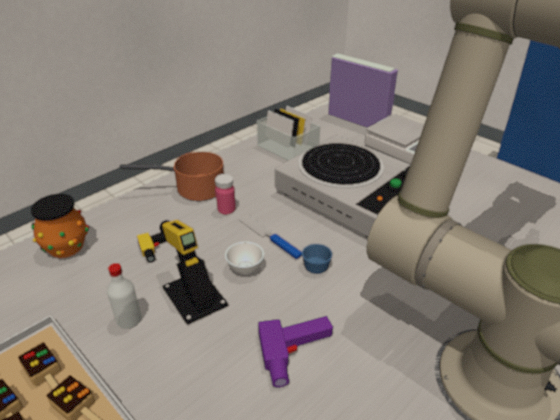

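View pics/top0.png

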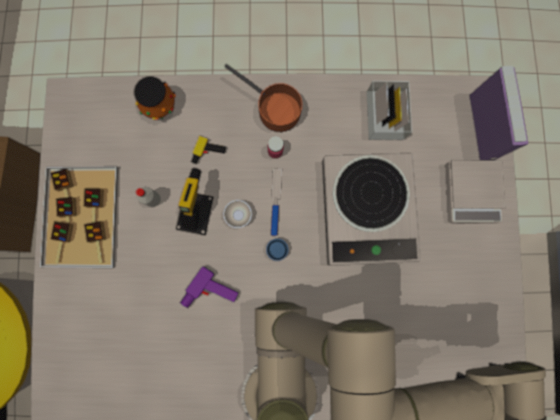

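Candidates: the yellow pistol in the stand (top 188,195; side 180,238), a small yellow one lying loose (top 205,150; side 150,243) and a purple one (top 208,288; side 280,345). I choose the one in the stand. The green button is at top (376,250), side (396,183). Next is a close crop to check.

```bash
cat > h.py <<'E'
from bench import env, kinematics, monitor, eyes, job
import cv2,numpy as np
from scipy.spatial.transform import Rotation as R
from scipy.optimize import least_squares
def proj(f,P):
    c=(f["view"]@np.append(P,1))[:3]; s=c[:2]/c[2]; s=s*(1+f["k1"]*(s@s))
    return f["mtx"][:2,:2]@s+f["mtx"][:2,2]
def onplane(f,uv,z):
    r=least_squares(lambda p:proj(f,[p[0],p[1],z])-uv,[0.45,0]).x
    return np.array([*r,z])
def tri(fs,uvs):
    r=least_squares(lambda p:np.concatenate([proj(f,p)-u for f,u in zip(fs,uvs)]),[0.45,0,.1])
    return r.x,np.abs(r.fun).max()
E
python3 - <<'E'
import cv2,numpy as np
t=cv2.imread('pics/top0.png');s=cv2.imread('pics/side0.png')
c=lambda im,x,y:cv2.resize(im[y:y+75,x:x+100],(400,300),interpolation=cv2.INTER_CUBIC)
cs=lambda im,x,y:cv2.resize(im[y:y+112,x:x+150],(400,300),interpolation=cv2.INTER_CUBIC)
cv2.imwrite('pics/m.png',np.vstack([np.hstack([c(t,145,162),cs(s,110,210)]),np.hstack([c(t,320,195),c(s,340,150)])]))
E
```

```text
(no output)
```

View pics/m.png

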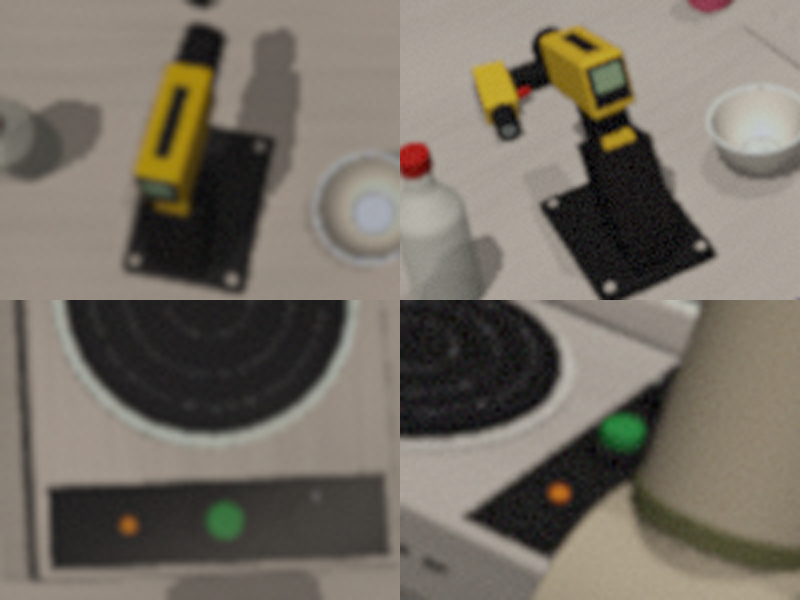

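```bash
python3 - <<'E'
from h import *
T=eyes.grab_frame("top");S=eyes.grab_frame("side")
np.set_printoptions(precision=4,suppress=True)
for n,a,b in [("slitF",(191.5,184.5),(172.6,223.5)),("slitR",(186,200.75),(183.9,229.5)),("button",(376.25,250.25),(395.75,183)),("lamp",(352.25,251.25),(379.75,198.25)),
 ("screwBL",(178.75,227),(167,286)),("screwBR",(203,231.75),(188.7,317.5)),("screwTR",(210,198.5),(222.5,302))]:
    print(n,*tri([T,S],[a,b]))
print("btn z.09",onplane(T,(376.25,250.25),.093))
for n,u in [("BL",(178.75,227)),("BR",(203,231.75)),("TR",(210,198.5))]: print(n,onplane(T,u,.01))
for n,u in [("FL",(188.25,178.25)),("FR",(198,178.75)),("RL",(179.5,207))]: print(n,onplane(T,u,.17))
g=cv2.cvtColor(T["frame"],cv2.COLOR_RGB2GRAY)[150:236,328:412]
_,m=cv2.threshold(g,90,255,cv2.THRESH_BINARY_INV)
cs,_=cv2.findContours(m,cv2.RETR_EXTERNAL,cv2.CHAIN_APPROX_NONE);c=max(cs,key=cv2.contourArea)
e=cv2.fitEllipse(c);print(e);u=np.array(e[0])+[328,150]
print("plate",u,onplane(T,u,.097), np.linalg.norm(onplane(T,u+[e[1][0]/2,0],.097)-onplane(T,u-[e[1][0]/2,0],.097)))
E
```

```text
slitF [0.6394 0.2559 0.1588] 0.29738903251717375
slitR [0.5867 0.2648 0.1776] 0.623700863783796
button [ 0.4443 -0.2894  0.1005] 0.3509400464283772
lamp [ 0.4429 -0.2192  0.0874] 0.25237441270940053
screwBL [0.5444 0.3299 0.0926] 8.502458238245055
screwBR [ 0.5492  0.2844 -0.0408] 10.166769947397256
screwTR [ 0.602   0.2022 -0.0847] 9.191713324516627
btn z.09 [ 0.4455 -0.2905  0.093 ]
BL [0.5283 0.3207 0.01  ]
BR [0.5125 0.2426 0.01  ]
TR [0.6196 0.2211 0.01  ]
FL [0.6549 0.2627 0.17  ]
FR [0.6532 0.2344 0.17  ]
RL [0.5716 0.2865 0.17  ]
((43.12877655029297, 42.795806884765625), (68.40338134765625, 70.23131561279297), 126.58488464355469)
plate [371.1288 192.7958] [ 0.62   -0.2802  0.097 ] 0.210593551889107
```

The crop confirms the large yellow pistol sits in the stand. The measurements agree:
- Stand yaw is about -11.4°, the dip about 19°, and the slit about 0.17 m high.
- The button is at (0.4445, -0.290), with its top between 0.093 and 0.10 m.
- The plate centre is at (0.62, -0.28).

Next I hover over the button, check the green centroid with the wrist camera, and press.

```bash
python3 - <<'E'
from h import *
np.set_printoptions(precision=4,suppress=True)
az=np.arctan2(-.29,.4445)
q=(R.from_euler('z',az)*R.from_euler('x',np.pi)).as_quat()
print(R.from_quat(q).as_matrix())
env.close_gripper(40)
env.reach([.4445,-.29,.19],q)
W=eyes.grab_frame("wrist");cv2.imwrite("pics/w1.png",W["frame"][:,:,::-1])
h=cv2.cvtColor(W["frame"],cv2.COLOR_RGB2HSV);m=cv2.inRange(h,(45,100,40),(85,255,255))
M=cv2.moments(m,True);print("area",M["m00"])
if M["m00"]>50:
    u=np.array([M["m10"],M["m01"]])/M["m00"];print(u,onplane(W,u,.097))
print(monitor.sense()["position"],monitor.sense()["joints"])
E
```

```text
[[ 0.8375 -0.5464 -0.    ]
 [-0.5464 -0.8375 -0.    ]
 [-0.      0.     -1.    ]]
area 992.0
[268.872  216.1754] [ 0.4455 -0.2878  0.097 ]
[ 0.4441 -0.2907  0.1901] [-0.8004  0.3606  1.5426 -0.0002  1.2381  1.3492]
```

View pics/w1.png

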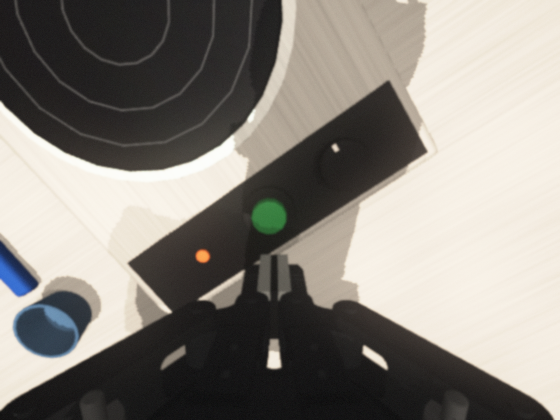

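The wrist view shows the green button at (269,216), the lamp at (203,256) and the knob at (340,160). This gives the button at (0.445, -0.2885), in agreement with the earlier figure. Pressing.

```bash
python3 - <<'E'
from h import *
np.set_printoptions(precision=4,suppress=True)
env.movel([.445,-.2885,.115],.1)
s=monitor.sense();print(s["position"],s["contact_force"])
z=.115;hit=False
z0=s["contact_force"][2]
while z>.082:
    z-=.001
    hit=env.movel([.445,-.2885,z],.02,guard=20)
    s=monitor.sense();f=s["contact_force"][2]-z0;print(round(s["position"][2],4),round(f,1))
    if hit or f>14: break
env.hold(.3);print(monitor.sense()["position"],monitor.sense()["contact_force"])
env.movel([.445,-.2885,.15],.1)
T=eyes.grab_frame("top");cv2.imwrite("pics/t1.png",T["frame"][:,:,::-1])
print(monitor.sense()["clock"])
E
```

```text
[ 0.4452 -0.2888  0.1156] [ 0.1993 -0.4796 -0.1524]
0.1143 0.0
0.113 0.2
0.1119 -0.2
0.1109 0.0
0.1099 0.6
0.1089 -0.7
0.1079 -0.1
0.1071 0.8
0.1061 1.9
0.1051 3.6
0.1041 3.5
0.1031 3.8
0.1021 4.5
0.1011 5.4
0.1009 13.8
0.1008 21.2
[ 0.4451 -0.2887  0.1008] [-4.226   2.8944 21.8872]
8.4
```

The button bottomed out after a 6 mm stroke (contact at 0.107, stop at 0.101, 21 N) and was released. Now on to the thermometer for a close look.

```bash
python3 - <<'E'
from h import *
np.set_printoptions(precision=4,suppress=True)
q=(R.from_euler('z',np.radians(-11))*R.from_euler('x',np.pi)).as_quat()
p=monitor.sense()["position"]; env.movel([p[0],p[1],.3],.25)
env.release()
env.reach([.56,.27,.36],q)
W=eyes.grab_frame("wrist");cv2.imwrite("pics/w2.png",W["frame"][:,:,::-1])
np.savez("w2.npz",mtx=W["mtx"],k1=W["k1"],view=W["view"],frame=W["frame"])
print(monitor.sense()["clock"],monitor.sense()["position"],monitor.sense()["joints"])
E
```

```text
12.0417 [0.5604 0.2691 0.3599] [ 0.2595  0.5052  0.8931 -0.0001  1.7435  2.0237]
```

View pics/w2.png

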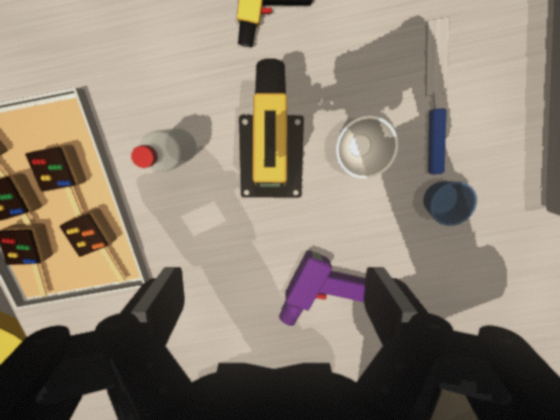

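The wrist view shows the thermometer's yellow barrel from (253,94)-(287,94) at the front to about row 185 at the rear, and its nose tip at (270,60). The foot corners are around (240,115)-(302,197), and the bottle at (150,155) and bowl at (367,147) are clear of the fingers. I'll fit its pose.

```bash
python3 - <<'E'
from h import *
np.set_printoptions(precision=4,suppress=True)
d=np.load("w2.npz");W={k:d[k] for k in d}
m=cv2.inRange(cv2.cvtColor(W["frame"],cv2.COLOR_RGB2HSV),(18,110,90),(36,255,255))
m[:70]=0;m[210:]=0;m[:,:235]=0;m[:,310:]=0
for r in range(88,196,4):
    c=np.flatnonzero(m[r]);print(r,(c.min(),c.max(),len(c)) if len(c) else None,end='; ')
print()
rows=[100,110,120,130,140,150,160]
E_=[(r,np.flatnonzero(m[r])[[0,-1]]) for r in rows]
front=np.mean([np.flatnonzero(m[:,c])[0] for c in range(257,284)])-.5
print("front",front)
Rt=lambda yaw,dip:R.from_euler('z',yaw)*R.from_euler('y',dip)
def res(p):
    x,y,yaw,dip=p; o=np.array([x,y,.153]);A=Rt(yaw,dip).as_matrix();out=[]
    P=lambda v:proj(W,o+A@np.array(v))
    lf,lr=P([.045,.018,.023]),P([-.05,.018,.023]);rf,rr=P([.045,-.018,.023]),P([-.05,-.018,.023])
    for r,(a,b) in E_:
        out+= [np.interp(r,[lf[1],lr[1]],[lf[0],lr[0]])-(a-.5), np.interp(r,[rf[1],rr[1]],[rf[0],rr[0]])-(b+.5)]
    out+=[(lf[1]+rf[1])/2-front]*3
    out+=[(P([.085,0,.0175])[1]-59.5)]
    out+=[(dip-np.radians(16.5))*57]
    return np.array(out)
s=least_squares(res,[.607,.262,-.19,.29]);print(s.x,np.degrees(s.x[2:]),s.fun)
x,y,yaw,dip=s.x;o=np.array([x,y,.153]);A=Rt(yaw,dip).as_matrix()
print("rear edge pred",proj(W,o+A@[-.05,0,.023]),proj(W,o+A@[-.05,0,-.023]))
for u in [(243,118),(299,118),(243,193),(299,193)]:print(onplane(W,u,.01))
E
```

```text
88 None; 92 None; 96 (np.int64(254), np.int64(286), 33); 100 (np.int64(253), np.int64(286), 34); 104 (np.int64(253), np.int64(286), 34); 108 (np.int64(254), np.int64(286), 33); 112 (np.int64(253), np.int64(286), 25); 116 (np.int64(252), np.int64(286), 25); 120 (np.int64(252), np.int64(286), 25); 124 (np.int64(252), np.int64(286), 25); 128 (np.int64(252), np.int64(286), 25); 132 (np.int64(252), np.int64(286), 25); 136 (np.int64(252), np.int64(286), 25); 140 (np.int64(252), np.int64(286), 25); 144 (np.int64(252), np.int64(286), 25); 148 (np.int64(252), np.int64(286), 25); 152 (np.int64(252), np.int64(286), 25); 156 (np.int64(252), np.int64(286), 25); 160 (np.int64(252), np.int64(286), 25); 164 (np.int64(252), np.int64(286), 25); 168 (np.int64(252), np.int64(286), 35); 172 (np.int64(252), np.int64(286), 35); 176 (np.int64(252), np.int64(287), 36); 180 (np.int64(252), np.int64(286), 35); 184 None; 188 None; 192 None; 
front 92.5
[ 0.6087  0.2636 -0.203   0.3102] [-11.6315  17.7729] [-0.5448  0.3719 -0.6374  0.284   0.2701  0.1961  0.1776  0.1082  0.0851
  0.0203 -0.0075 -0.0676 -0.1    -0.1555  0.7841  0.7841  0.7841 -2.2875
  1.2664]
rear edge pred [268.6469 185.3681] [269.1742 189.1767]
[0.6412 0.2999 0.01  ]
[0.6248 0.2163 0.01  ]
[0.5269 0.3259 0.01  ]
[0.5092 0.236  0.01  ]
```

```bash
cat >> h.py <<'E'
o0=np.array([.608,.2635,.153]);At0=(R.from_euler('z',-.201)*R.from_euler('y',.302)).as_matrix()
ys=np.radians(-11.4);draw=np.array([.423*np.cos(ys),.423*np.sin(ys),.906])
HZ=env.hold_point_z
def tool(o,A,a):
    d=np.array([np.sin(a),0,-np.cos(a)]);y=np.array([0,-1.,0])
    T=A@np.column_stack([np.cross(y,d),y,d])
    return o+HZ*T[:,2],R.from_matrix(T).as_quat()
def Afin(az):
    x=np.array([0,0,-1.]);z=-np.array([np.cos(az),np.sin(az),0]);return np.column_stack([x,np.cross(z,x),z])
PC=np.array([.620,-.280,.097])
ofin=PC+[0,0,.185]
E
python3 - <<'E'
from h import *
np.set_printoptions(precision=2,suppress=True)
for a in np.radians([10,17,25,30]):
    print("a",np.degrees(a))
    for n,o in [("pre",o0-0*draw),("gr",o0),("out",o0+.11*draw)]:
        p,q=tool(o,At0,a)
        if n=="pre": p=p-.08*R.from_quat(q).as_matrix()[:,2]
        print(n,p,kinematics.ik(p,q))
    for az in np.radians([-60,-45,-24,0,20]):
        p,q=tool(ofin,Afin(az),a);j=kinematics.ik(p,q)
        p2,q2=tool(ofin+[0,0,.1],Afin(az),a);j2=kinematics.ik(p2,q2);print(" fin",round(np.degrees(az)),j,j2)
E
```

```text
a 10.0
pre [0.62 0.26 0.21] [0.21 0.73 0.9  0.05 1.63 1.98]
gr [0.61 0.26 0.13] [0.21 0.76 1.06 0.05 1.45 1.98]
out [0.65 0.25 0.23] [0.19 0.81 0.7  0.05 1.75 1.97]
 fin -60 [-0.38  0.47  1.74  4.22  0.76  0.77] None
 fin -45 [-0.5   0.4   1.85  3.68  0.57  1.15] [-0.5   0.26  1.75  4.    0.38  0.8 ]
 fin -24 [-0.69  0.36  1.92  2.64  0.59  1.95] [-0.69  0.21  1.81  2.34  0.38  2.29]
 fin 0 [-0.87  0.42  1.83  1.9   0.92  2.42] [-0.87  0.27  1.73  1.71  0.87  2.72]
 fin 20 [-0.95  0.53  1.65  1.58  1.25  2.56] [-0.95  0.4   1.55  1.5   1.25  2.8 ]
a 17.0
pre [0.61 0.26 0.21] [0.23 0.64 1.04 0.   1.46 2.  ]
gr [0.61 0.26 0.13] [0.23 0.7  1.15 0.   1.29 2.  ]
out [0.65 0.25 0.23] [0.2  0.74 0.83 0.   1.58 1.98]
 fin -60 None None
 fin -45 [-0.5   0.37  1.81  3.89  0.4   0.95] None
 fin -24 [-0.69  0.33  1.87  2.45  0.41  2.14] [-0.69  0.19  1.75  1.82  0.26  2.81]
 fin 0 [-0.86  0.38  1.79  1.72  0.82  2.59] None
 fin 20 [-0.94  0.49  1.61  1.45  1.18  2.67] None
a 25.0
pre [0.6  0.27 0.21] [ 0.26  0.56  1.18 -0.06  1.28  2.05]
gr [0.61 0.26 0.13] [ 0.25  0.64  1.26 -0.07  1.12  2.05]
out [0.66 0.25 0.23] [ 0.22  0.66  0.96 -0.06  1.39  2.  ]
 fin -60 None [-0.41  0.31  1.52 -1.17  0.63 -0.17]
 fin -45 None [-0.51  0.23  1.62 -0.98  0.3  -0.5 ]
 fin -24 [-0.68  0.3   1.81  1.94  0.25  2.65] [-0.68  0.19  1.67  0.98  0.28 -2.65]
 fin 0 [-0.84  0.36  1.73  1.47  0.75  2.84] None
 fin 20 [-0.92  0.46  1.57  1.28  1.12  2.82] None
a 29.999999999999996
pre [0.59 0.27 0.21] [ 0.28  0.51  1.27 -0.11  1.16  2.09]
gr [0.61 0.26 0.13] [ 0.27  0.61  1.32 -0.12  1.01  2.09]
out [0.66 0.25 0.23] [ 0.24  0.62  1.04 -0.1   1.28  2.03]
 fin -60 None [-0.42  0.31  1.47 -0.97  0.66 -0.36]
 fin -45 None [-0.51  0.23  1.57 -0.66  0.39 -0.81]
 fin -24 None [-0.67  0.19  1.62  0.65  0.37 -2.32]
 fin 0 None None
 fin 20 None None
```

```bash
cat >> h.py <<'E'
def path(a,azd,n=7,zm=.36,rm=.62):
    s=o0+.11*draw;az=np.radians(azd);e=ofin+[0,0,.08]
    c=lambda p:(np.hypot(p[0],p[1]),np.arctan2(p[1],p[0]))
    out=[]
    for t in np.linspace(0,1,n):
        r=np.interp(t,[0,.5,1],[c(s)[0],rm,c(e)[0]]);th=np.interp(t,[0,1],[c(s)[1],c(e)[1]])
        A=(R.from_euler('z',np.interp(t,[0,1],[-.201,az-np.pi]))*R.from_euler('y',np.interp(t,[0,1],[.302,np.pi/2]))).as_matrix()
        out.append(tool(np.array([r*np.cos(th),r*np.sin(th),zm]),A,a))
    return out
E
python3 - <<'E'
from h import *
np.set_printoptions(precision=2,suppress=True)
for a in (0,10,17):
  for azd in (10,30,50,70):
    P=path(np.radians(a),azd);J=[kinematics.ik(p,q) for p,q in P]
    jf=kinematics.ik(*tool(ofin,Afin(np.radians(azd)),np.radians(a)))
    print(a,azd,[j is not None for j in J],jf)
    if a==10 and azd in(30,50): print(*J,sep='\n')
E
```

```text
0 10 [False, True, True, True, True, True, True] [-0.93  0.53  1.78  1.9   1.23  2.34]
0 30 [False, False, True, True, True, True, True] [-0.97  0.65  1.55  1.62  1.51  2.5 ]
0 50 [False, False, True, True, True, True, True] [-0.96  0.8   1.26  1.45  1.8   2.63]
0 70 [False, False, True, True, True, False, False] [-0.91  0.98  0.92  1.37  2.1   2.76]
10 10 [True, True, True, True, False, False, True] [-0.92  0.47  1.75  1.72  1.09  2.5 ]
10 30 [True, True, True, True, True, True, True] [-0.96  0.6   1.53  1.47  1.41  2.61]
[0.19 0.86 0.34 0.05 2.06 1.98]
[-0.    0.86  0.38  0.23  2.18  2.28]
[-0.22  0.77  0.6   0.46  2.14  2.54]
[-0.44  0.64  0.89  0.68  2.01  2.71]
[-0.64  0.61  1.04  0.92  1.85  2.85]
[-0.82  0.55  1.24  1.16  1.64  2.87]
[-0.96  0.5   1.45  1.44  1.43  2.77]
10 50 [True, True, True, True, True, True, True] [-0.95  0.75  1.24  1.31  1.72  2.68]
[0.19 0.86 0.34 0.05 2.06 1.98]
[0.   0.87 0.35 0.22 2.2  2.22]
[-0.2   0.81  0.52  0.43  2.21  2.45]
[-0.42  0.71  0.77  0.64  2.13  2.61]
[-0.61  0.72  0.85  0.88  2.06  2.78]
[-0.79  0.7   0.99  1.11  1.92  2.85]
[-0.95  0.67  1.17  1.33  1.76  2.83]
10 70 [True, True, True, True, True, True, False] [-0.9   0.93  0.9   1.22  2.05  2.75]
17 10 [True, True, True, True, False, False, True] [-0.91  0.43  1.71  1.57  1.01  2.64]
17 30 [True, True, True, True, True, False, True] [-0.95  0.56  1.5   1.35  1.35  2.69]
17 50 [True, True, True, True, True, True, True] [-0.94  0.72  1.22  1.2   1.68  2.72]
17 70 [True, True, True, True, True, True, False] [-0.9   0.9   0.89  1.12  2.01  2.74]
```

Grasp tilt a=10° with final azimuth 40° keeps the wrist path smooth. I'll use the half-turned grasp, which keeps joint 6 mid-range and the camera side up at the end. Now grasp and draw.

```bash
sed -i 's/y=np.array(\[0,-1.,0\])/y=np.array([0,1.,0])/' h.py; python3 - <<'E'
from h import *
np.set_printoptions(precision=3,suppress=True)
a=np.radians(10);p,q=tool(o0,At0,a);d=R.from_quat(q).as_matrix()[:,2]
env.reach(p-.10*d,q); print(monitor.sense()["joints"])
print("guard",env.movel(p,.12,guard=10)); s=monitor.sense();print(s["position"]-p,s["contact_force"])
env.close_gripper(80); s=monitor.sense();print(s["finger_gap"],s["gripper_force"],s["contact_force"],s["ft_torque"])
print("g",env.movel(p+.03*draw,.05,guard=30)); s=monitor.sense();print(s["contact_force"],s["clock"])
for n in("side","top"):
    f=eyes.grab_frame(n);cv2.imwrite(f"pics/{n}2.png",f["frame"][:,:,::-1])
E
python3 - <<'E'
import cv2,numpy as np
t=cv2.imread('pics/top2.png');s=cv2.imread('pics/side2.png')
cv2.imwrite('pics/m2.png',np.hstack([cv2.resize(t[130:280,100:250],(400,400)),cv2.resize(s[150:350,80:280],(400,400))]))
E
```

```text
[ 0.206  0.726  0.854  0.051  1.678 -1.16 ]
guard False
[0.    0.    0.001] [-0.538  1.191 -0.42 ]
0.4112944422004698 79.49069380760193 [-0.778  0.696  3.224] [-0.04  -0.006 -0.003]
g False
[-0.332 -0.552 -1.948] 16.9667
```

View pics/m2.png

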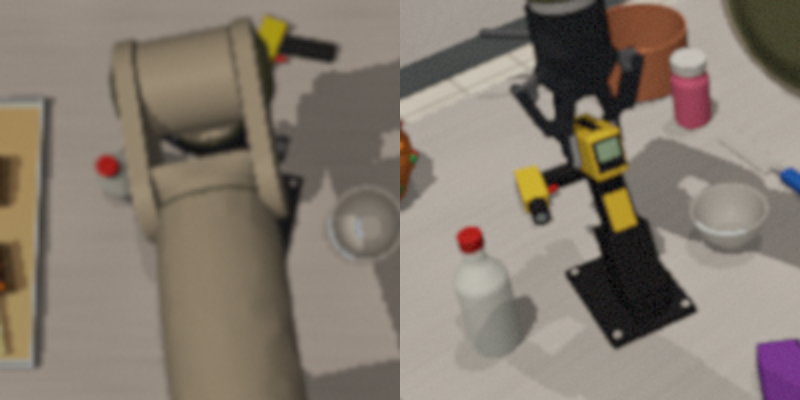

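The side crop shows the fingers gripping the yellow barrel (gap 35 mm) and the handle sliding out of the pocket. The force is 2 N, so nothing is jamming. Continuing out, then carrying it to a pose above the plate.

```bash
python3 - <<'E'
from h import *
np.set_printoptions(precision=3,suppress=True)
a=np.radians(10);p,q=tool(o0,At0,a)
print("g",env.movel(p+.11*draw,.10,guard=30)); s=monitor.sense();print(s["contact_force"],s["ft_torque"],s["finger_gap"])
P=path(a,40,n=5)
env.movel(P[0][0],.2,frame=P[0][1])
for w in P[1:]:
    env.reach(*w); s=monitor.sense();print(s["joints"],s["finger_gap"],s["clock"])
env.hold(.3)
for n in("side","top"):
    f=eyes.grab_frame(n);cv2.imwrite(f"pics/{n}3.png",f["frame"][:,:,::-1])
    A=Afin(np.radians(40));T=R.from_quat(s["ee_rot"]).as_matrix();o=s["position"]-HZ*T[:,2]
    for nm,v in [("muz",[.085,0,0]),("noseStart",[.045,0,0]),("butt",[-.029,0,-.121]),("orig",[0,0,0]),("rear",[-.05,0,0])]: print(n,nm,proj(f,o+A@v))
E
python3 - <<'E'
import cv2,numpy as np
t=cv2.imread('pics/top3.png');s=cv2.imread('pics/side3.png')
cv2.imwrite('pics/m3.png',np.hstack([cv2.resize(t[130:280,300:450],(400,400)),cv2.resize(s[20:220,260:460],(400,400))]))
E
```

```text
g False
[-0.098 -0.371 -1.863] [-0.019 -0.127  0.04 ] 0.41300478143395825
[-0.103  0.832  0.45   0.331  2.194 -0.762] 0.4104802826267796 19.3167
[-0.429  0.672  0.834  0.658  2.07  -0.485] 0.41025473407196744 19.9083
[-0.717  0.645  1.03   1.012  1.873 -0.296] 0.4165761196357589 20.4917
[-0.959  0.584  1.318  1.376  1.598 -0.342] 0.4104714215285888 21.0917
side muz [344.556 100.752]
side noseStart [345.811  85.893]
side butt [298.574  55.289]
side orig [347.263  68.544]
side rear [348.926  48.452]
top muz [385.14  181.668]
top noseStart [389.027 178.777]
top butt [363.464 135.548]
top orig [393.726 175.281]
top rear [399.401 171.056]
```

View pics/m3.png

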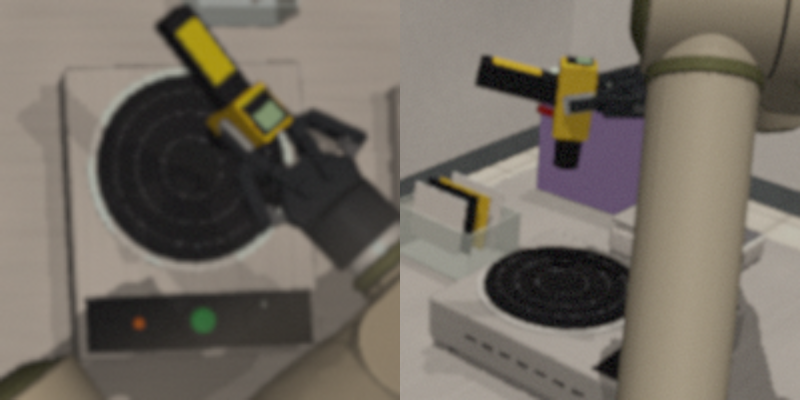

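The top and side crops show the thermometer pointing muzzle down over the plate. The muzzle is at side (343,103) against a predicted (345,101), and the butt at top (364,137) against (363,136), so there is no notable slip. The plate centre in the side view is about (341,163). Lowering to 10 cm and checking.

```bash
python3 - <<'E'
from h import *
np.set_printoptions(precision=4,suppress=True)
p,q=tool(ofin,Afin(np.radians(40)),np.radians(10))
env.movel(p,.08,frame=q); env.hold(1.0)
s=monitor.sense();print(s["position"]-p,s["contact_force"],s["finger_gap"],s["clock"],abs(s["qvel"]).max())
S=eyes.grab_frame("side");T=eyes.grab_frame("top")
print("plate pred",proj(S,PC),proj(T,PC))
for dx in(.11,-.11):print(proj(S,PC+[dx,0,0]),proj(S,PC+[0,dx,0]))
o=ofin;A=Afin(np.radians(40));print("muz pred",proj(S,o+A@[.085,0,0]),"rims",proj(S,o+A@[.085,0,.0175]),proj(S,o+A@[.085,0,-.0175]))
for f,n in((S,"side4"),(T,"top4")):cv2.imwrite(f"pics/{n}.png",f["frame"][:,:,::-1])
t,s_=T["frame"][:,:,::-1],S["frame"][:,:,::-1]
cv2.imwrite('pics/m4.png',np.vstack([np.hstack([t[60:285,20:420],s_[150:375,50:450]]),np.hstack([cv2.resize(t[130:280,300:450],(400,360)),cv2.resize(s_[60:240,260:460],(400,360))])]))
E
```

```text
[-0. -0.  0.] [-0.3233 -0.5828 -2.3836] 0.41206252845061564 23.6167 0.001527508483463906
plate pred [339.95   161.0045] [371.0607 192.7813]
[310.3436 147.4688] [313.766  175.7727]
[372.3527 175.8928] [363.651  147.6473]
muz pred [342.8085 128.3431] rims [349.4132 128.6323] [336.2098 128.0571]
```

View pics/m4.png

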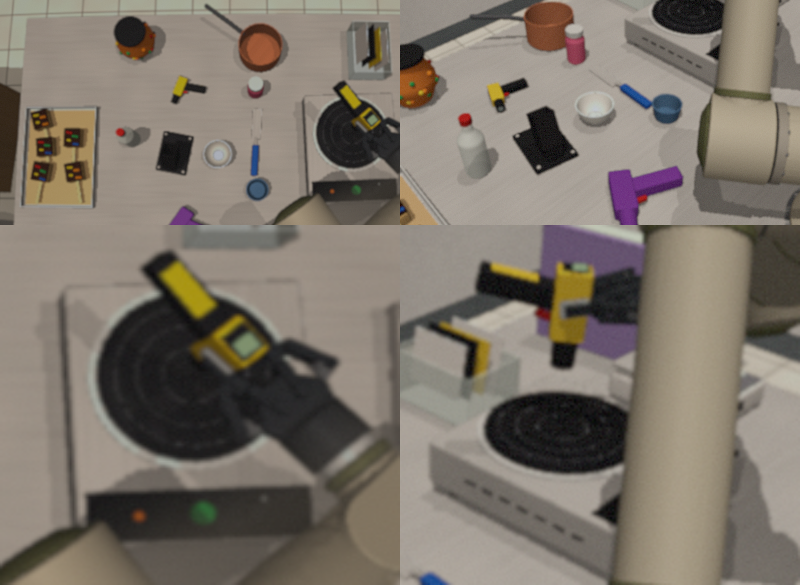

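Both views show the thermometer upright, with the muzzle at side (341,128) against a predicted (343,128), which is 10 cm above the plate middle. The bottle, bowl, spatula, ramekin, shaker and stand are all unmoved. Handing in.

```bash
python3 -c "
from bench import job
print(job.hand_in())"
```

```text
the job is handed in; nothing more can be done
None
```

I pressed the hot plate's green button its full 6 mm and let it go, then drew the thermometer from its stand and handed the job in holding it steady, muzzle straight down about 10 cm above the middle of the iron, at about 24 s of the 64 s allowed; the verdict wasn't shown.

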